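Locate a heat sink in the corner of its assembly fixture

TASK

First swing the red keeper bar of the aluminium fixture down until it snaps home under its spring catch. Then pick up the black finned heat sink, stand it upright on the fixture's plate and press it square into the corner, so that it touches the steel back fence and the shut keeper bar at the same time. Finish while still holding it pressed firmly against both, as if a colleague were about to screw it on from below; do not let go, and leave the transformer, the jar and the tin where they stand.

Things in the scene. Friction and masses are not known exactly. Their poses are not given: they have to be found in the camera images.
- fixture: Assembly fixture, fixed to the bench: aluminium plate 180 (x) x 150 (y) x 10 mm; origin at the centre of its underside, z up; its x axis points from the keeper's hinge to the back fence (roughly away from the robot), y to the left. The corner for the part is open towards -x and -y. On the +x +y side stands a dark steel catch post with the spring ball on its -x side, x 71 to 86, y 31 to 51 mm, top at z 31 mm; two dark hinge ears at x -79 to -61, y 27 to 55 mm, top at z 30 mm.
- back_fence: Fixed steel fence along the fixture's y, 15 x 78 x 16 mm, standing on the plate (z 10 to 26 mm). Origin at the centre of its underside, at x 57.5, y -6, z 10 mm in the fixture's frame; its working face (towards -x) is the plane x = 50 mm.
- keeper_bar: Red steel keeper bar, 126 x 12 x 16 mm, the second fence when shut. Origin on its hinge axis, at x -70, y 41, z 18.5 mm in the fixture's frame; its x axis runs along the bar, which reaches from 6 to 132 mm from the hinge, with a 4 mm round steel nose beyond. Shut, it lies along the fixture's x, z 10.5 to 26.5 mm, and its working face (towards -y) is the plane y = 35 mm of the fixture.
- keeper (a joint): Angle of the keeper bar, rad: 0 shut and against its stop, grows as the free end swings up (at most 1.2). It turns about the fixture's -y axis; friction holds it where it is left. Near 0.08 its nose meets a spring ball in the catch post; a few newtons down on the black pad push it past, and below about 0.04 it snaps in under the ball to 0 and stays.
- press_pad (a point): Middle of the top of the black rubber pad (30 x 12 mm) on the upper side of the keeper bar, 100 mm from the hinge axis along the bar and 10.7 mm above the bar's mid line: press here. Shut, it is 29 mm above the bench.
- keeper_hinge (a point): Point on the keeper's hinge axis, mid-way across the bar; x -70, y 41, z 18.5 mm in the fixture's frame.
- corner (a point): Foot of the corner on top of the plate, where the working faces of the back fence and the shut keeper bar meet; x 50, y 35, z 10 mm in the fixture's frame, same axes. The pressed part lies on its -x, -y side.
- heat_sink_center (a point): Centre (half-way up) of the black heat sink with upright fins, a block 48 (x) x 44 (y) x 48 mm (z), about 0.12 kg, standing loose on the bench at the start; axes along its sides, z up. The fences are 16 mm high, so it is gripped in its upper half.
- heat_sink: The same heat sink; origin at the centre of its underside.
- transformer: Bystander: small black transformer with a yellow winding, 34 x 34 x 29 mm, origin at its underside.
- parts_jar: Bystander: clear jar with green lid, 52 mm across, 68 mm high, origin at its underside.
- paste_tin: Bystander: round white tin, 55 mm across, 27 mm high, origin at its underside.
Not all that is in view belongs to the job. Leave any blue or brown look-alike of the heat_sink alone.

How it is judged:
By the outcome, as a careful person would: the job done as asked, in the order asked, and still so for the second after the job is handed in, while the arm keeps its last pose, push and grip.
It also fails if it takes over 72 s, if anything falls off the work surface, if the arm or the gripper's body presses on something with over 40 N, if the wrist force passes 120 N, or if a joint passes its speed limit or range.

ROBOT

A 7-joint arm with a two-finger parallel gripper is mounted at the origin on a cart in front of the work surface, level with it; the furniture and walls round the work are solid. World frame = base frame: x ahead of the robot, y to its left, z up, the work surface at z = 0. Lengths are in m, angles in rad, forces in N, time in s.
With the tool pointing down it reaches from about 0.425 to 0.975 m from the base axis. Payload 16.7 kg.
Tool frame: the origin (TCP) lies midway between the tips of the shut fingers; the grasp point (between the pads) lies 19 mm behind it (hold_point_z is the distance from the TCP to the grasp point, in m); z points along the fingers, y is the line along which they close (so a half turn about z gives the same grasp; the last joint's range is limited). The gripper opens to 85 mm and grips with 20 to 120 N. Pads are 22 mm wide; open, the fingers measure 114 mm over their backs; the gripper's body (76 mm by 85 mm) begins 54 mm behind the grasp point. The pads swing forward as they close: fully open they stand 13 mm farther back than shut.
Start: joints at [1.038, 0.426, 0.074, 1.606, -0.034, 1.111, -0.067], TCP at [0.253, -0.626, 0.195] pointing down, gripper open.
Joint ranges: [-2.85, 2.85], [-0.5, 2.14], [-1.23, 1.37], [0.21, 2.46], [-1.02, 4.16], [0.16, 2.05], [-2.73, 2.73]. Speed limits (rad/s): [1.89, 1.89, 2.39, 2.39, 3.01, 3.01, 3.01].

INTERFACE

Orientations are given as [roll, pitch, yaw] about the fixed x, y, z axes, in that order (R = Rz(yaw) Ry(pitch) Rx(roll)).
In Python, from cell import * gives the robot as it stands. The module is installed in compiled form; this text tells all that it offers.
- The arm moves only by the tool drive_tool, never from a script. Its arguments are lists of equal length, an entry for each row: "hand": the opening, from 0 (shut) to 1 (fully open); "translation": the shift along the tool's x, y, z in m, a list of three; "angular": the turn, a rotation vector about the tool's x, y, z in rad, a list of three. In form: {"hand": [hand, ...], "translation": [[x, y, z], ...], "angular": [[ax, ay, az], ...]}. A call has 1 to 10 rows; each row shifts and turns the commanded pose from where the row before left it, along the tool's axes as they then stand; what a row does not reach is not made up. A row lasts 1/10 s, in which the tool goes at most 50 mm and 8.59 degrees, less where a joint would pass 70% of its speed; a pose out of reach is approached as far as the arm can. A call with a gripper value outside its range is refused whole. The fingers move at their own pace and stop on an object; the grip force is fixed at half the most. Time passes only in rows, so rows that do not move let the fingers close. It gives the time, the measured TCP pose, the force, the opening and the grip force at its end, in the units of the state.
- get_obs(): the state, without advancing time (a new reading comes with each control period).
- camera(name): name is "scene" or "side" or "wrist"; returns a dict with "frame" (384x512x3 uint8, red, green, blue), "fx", "fy", "cx", "cy" (pixels), "dist_coeffs" ([k1, k2, p1, p2, k3] as OpenCV has them; the pictures are not rectified), "cam_to_world" (4x4, takes a point from camera to world coordinates); the wrist camera has in their place "mount" (4x4, takes a point from camera to tool coordinates, whose origin is the TCP and whose axes are the flange's). Camera axes: x right, y up, looking along -z (the intrinsics and any distortion apply to the point x, -y, -z); pixel columns grow to the right and rows downward; lengths in m; the calibration is good to about 2 mm. A picture is of the moment at which its call begins: read the wrist's pose just before it. There is no depth.
- sign_off(): hands the job in; it is judged then, once.
The state is a dict: "t": time; "joint_pos": joint angles; "qd": joint speeds; "joint_efforts": joint torques, N m; "eef_pos": TCP position; "tcp_rot": TCP orientation; "wrist_force": force on the tool from outside, world axes, zero at the start; "wrist_torque": the same for the moment, N m; "gripper_width": finger opening in m; "finger_force": force on a finger pad.
Only numpy, scipy, OpenCV 4.12 (cv2) and the standard library are available. Lean on these libraries where they do the work, as an engineer would, in place of code of your own. Each camera call takes 0.05 s, during which the arm holds its last target. There are 200 camera calls.

## Working session

There is one attempt and no reset: what is moved stays moved. The work goes in short steps, Python scripts to look and compute and a tool call to move; the robot and the scene stay as the last step left them, time stands still between calls to the robot, and variables do not carry over. Pictures are saved under pics/ and viewed, at most 10 in all, crops included, and the job is handed in when it is done.

Besides the shell and the picture viewer there is one more tool, called after "Request:" by a JSON object that holds its "method" and its "body". drive_tool: Moves the arm, as the interface text tells. Its arguments: {"type":"object","properties":{"hand":{"type":"array"},"translation":{"type":"array"},"angular":{"type":"array"}},"required":["hand","translation","angular"]}

```bash
mkdir -p pics; cat > h.py <<'E'
from cell import *
import numpy as np, cv2
from scipy.spatial.transform import Rotation as R
def K(c): return np.array([[c["fx"],0,c["cx"]],[0,c["fy"],c["cy"]],[0,0,1.]]),np.array(c["dist_coeffs"],float)
def T(c,o=None):
    if "cam_to_world" in c: return np.array(c["cam_to_world"])
    t=np.eye(4); t[:3,:3]=R.from_euler("xyz",o["tcp_rot"]).as_matrix() if len(o["tcp_rot"])==3 else R.from_quat(o["tcp_rot"]).as_matrix(); t[:3,3]=o["eef_pos"]
    return t@np.array(c["mount"])
def ray(k,d,t,uv):
    p=cv2.undistortPoints(np.array(uv,float).reshape(-1,1,2),k,d).reshape(-1,2)
    v=np.c_[p[:,0],-p[:,1],-np.ones(len(p))]@t[:3,:3].T
    return t[:3,3],v
def onz(k,d,t,uv,z):
    o,v=ray(k,d,t,uv); return o+v*((z-o[2])/v[:,2])[:,None]
def proj(k,d,t,P):
    q=(np.atleast_2d(P)-t[:3,3])@t[:3,:3]; q=q*[1,-1,-1]
    return cv2.projectPoints(q.reshape(-1,1,3),np.zeros(3),np.zeros(3),k,d)[0].reshape(-1,2)
def snap(name,fn):
    o=get_obs(); c=camera(name); cv2.imwrite(f"pics/{fn}.png",c["frame"][:,:,::-1])
    k,d=K(c); t=T(c,o); np.savez(f"pics/{fn}.npz",k=k,d=d,t=t); return c["frame"],k,d,t
def load(fn):
    z=np.load(f"pics/{fn}.npz"); return z["k"],z["d"],z["t"]
E
python3 - <<'E'
from h import *
print(get_obs())
a=snap("scene","s1");b=snap("side","d1")
for x in(a,b): print(x[3].round(3),x[1].round(1).tolist())
E
```

```text
{'t': 0.0, 'joint_pos': array([ 1.03750538,  0.42670221,  0.07384018,  1.60663232, -0.03409305,
        1.11076868, -0.06708018]), 'qd': array([ 0.00028592, -0.00050156,  0.00032934, -0.00021132,  0.00030373,
       -0.00032112,  0.00081386]), 'joint_efforts': array([-1.66530613e-04, -9.49835443e+01,  3.76055539e+00, -4.63522124e+01,
        1.92043389e-02,  1.00627707e-02, -2.35406574e-06]), 'eef_pos': array([ 0.25254889, -0.62548299,  0.193919  ]), 'tcp_rot': array([-3.14034448e+00,  9.25597701e-05,  3.83791234e-01]), 'wrist_force': array([ 0.20160393, -0.71388745,  0.81379934]), 'wrist_torque': array([0.04062014, 0.04225702, 0.03161027]), 'finger_force': 0.0, 'gripper_width': 0.08548069592991545}
[[ 0.707  0.416 -0.573 -0.212]
 [-0.707  0.422 -0.567 -0.689]
 [ 0.006  0.806  0.592  0.761]
 [ 0.     0.     0.     1.   ]] [[484.0, 0.0, 249.9], [0.0, 484.0, 194.6], [0.0, 0.0, 1.0]]
[[-0.92   0.132 -0.368  0.084]
 [-0.391 -0.375  0.841  0.889]
 [-0.027  0.918  0.396  0.504]
 [ 0.     0.     0.     1.   ]] [[407.8, 0.0, 246.7], [0.0, 407.8, 193.6], [0.0, 0.0, 1.0]]
```

View pics/s1.png

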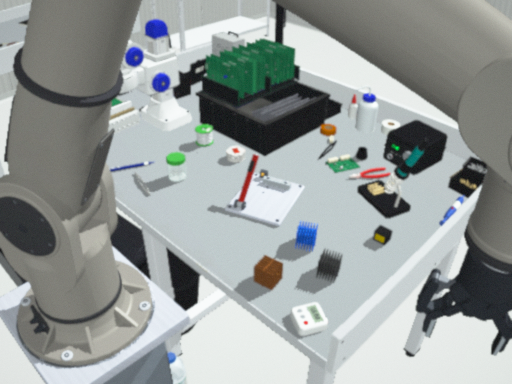

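View pics/d1.png

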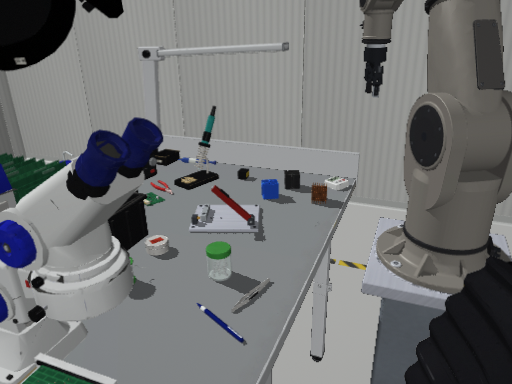

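The scene picture shows the fixture plate at about (265,197), with the red keeper raised from (240,205) to (255,157). The black heat sink is at (329,264), with the blue look-alike at (307,235) and the brown one at (268,271). An enlarged crop will give corner pixels.

```bash
python3 - <<'E'
from h import *
im=cv2.imread("pics/s1.png")[145:290,215:365]
cv2.imwrite("pics/s1c.png",cv2.resize(im,None,fx=4,fy=4,interpolation=cv2.INTER_CUBIC))
k,d,t=load("s1")
print(onz(k,d,t,[[265,197],[328,277]],0.01).round(3))
k,d,t=load("d1")
print(onz(k,d,t,[[292,187],[226,219]],0.01).round(3))
E
```

```text
[[ 0.534 -0.005  0.01 ]
 [ 0.421 -0.299  0.01 ]]
[[ 0.429 -0.255  0.01 ]
 [ 0.529  0.017  0.01 ]]
```

View pics/s1c.png

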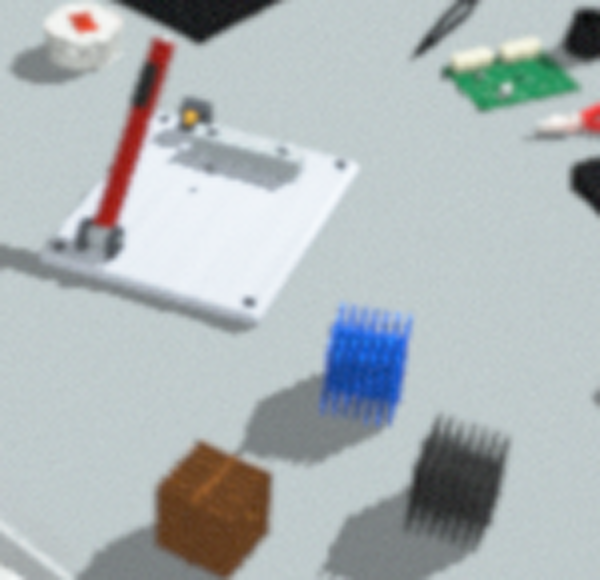

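The crop shows three plate corners at crop pixels (48,253), (252,322) and (357,165). The pad is at about (148,80), and the black sink runs from (405,530) to (510,435). Next: fit the fixture pose.

```bash
python3 - <<'E'
from h import *
from scipy.optimize import least_squares
k,d,t=load("s1")
uv=np.array([[48,253],[252,322],[357,165]])/4+[215,145]
L=np.array([[-.09,.075],[-.09,-.075],[.09,-.075]])
W=onz(k,d,t,uv,.01);print(W.round(4))
def tf(p,X):
    c,s=np.cos(p[2]),np.sin(p[2]);return np.c_[p[0]+c*X[:,0]-s*X[:,1],p[1]+s*X[:,0]+c*X[:,1]]
r=least_squares(lambda p:(tf(p,L)-W[:,:2]).ravel(),[.53,0,0]);p=r.x;print(p.round(4),r.fun.round(4))
# keeper angle from pad px
padpx=np.array([148,80])/4+[215,145]
for a in np.arange(0,1.25,.1):
    c,s=np.cos(a),np.sin(a);x=-.07+.1*c-.0107*s;z=.0185+.1*s+.0107*c
    w=np.r_[tf(p,np.array([[x,.041]]))[0],z];print(a.round(1),w.round(3),(proj(k,d,t,w)[0]-padpx).round(1))
for tt in [(405,530),(480,545),(510,435),(440,418)]:
    u=np.array(tt)/4+[215,145];print(onz(k,d,t,[u],0).round(3),onz(k,d,t,[u],.048).round(3))
c=camera("wrist");print(np.array(c["mount"]).round(3),c["fx"])
E
```

```text
[[ 0.4312  0.0293  0.01  ]
 [ 0.4726 -0.1068  0.01  ]
 [ 0.6445 -0.046   0.01  ]]
[ 0.5361 -0.0076  0.3389] [-0.0049  0.0039  0.0035 -0.0015  0.0014 -0.0024]
0.0 [0.551 0.041 0.029] [ 4.9 16.1]
0.1 [0.549 0.041 0.039] [ 4.7 13.4]
0.2 [0.547 0.04  0.049] [ 4.3 10.8]
0.3 [0.544 0.039 0.058] [3.8 8.5]
0.4 [0.539 0.037 0.067] [3.2 6.4]
0.5 [0.534 0.035 0.076] [2.3 4.7]
0.6 [0.529 0.033 0.084] [1.3 3.3]
0.7 [0.522 0.031 0.091] [0.2 2.2]
0.8 [0.515 0.028 0.098] [-1.1  1.5]
0.9 [0.507 0.026 0.103] [-2.5  1.1]
1.0 [0.499 0.023 0.108] [-4.   1.2]
1.1 [0.49  0.02  0.112] [-5.6  1.6]
1.2 [0.481 0.017 0.116] [-7.3  2.5]
[[ 0.411 -0.276  0.   ]] [[ 0.371 -0.302  0.048]]
[[ 0.431 -0.313  0.   ]] [[ 0.39  -0.336  0.048]]
[[ 0.512 -0.272  0.   ]] [[ 0.467 -0.299  0.048]]
[[ 0.495 -0.234  0.   ]] [[ 0.45  -0.263  0.048]]
[[-0.     0.961  0.275  0.071]
 [ 1.     0.001 -0.001  0.   ]
 [-0.001  0.275 -0.961 -0.179]
 [ 0.     0.     0.     1.   ]] 290.77190303690685
```

Request:
{"method": "drive_tool", "body": {"hand": [1,1,1,1,1,1,1,1,1], "translation": [[0.035,-0.031,0],[0.035,-0.031,0],[0.035,-0.031,0],[0.035,-0.031,0],[0.035,-0.031,0],[0.035,-0.031,0],[0.035,-0.031,0],[0.035,-0.031,0],[0,0,0]], "angular": [[0,0,0],[0,0,0],[0,0,0],[0,0,0],[0,0,0],[0,0,0],[0,0,0],[0,0,0],[0,0,0]]}}

```text
t: 1.05
eef_pos: [0.4223, -0.2854, 0.1948]
tcp_rot: [-3.141, -0.001, 0.391]
wrist_force: [-0.8, -0.9, 0.6]
gripper_width: 0.085
finger_force: 0.0
```

```bash
python3 - <<'E'
from h import *
print(get_obs()["eef_pos"]);snap("wrist","w1")
E
```

```text
[ 0.42230265 -0.28542026  0.19475408]
```

View pics/w1.png

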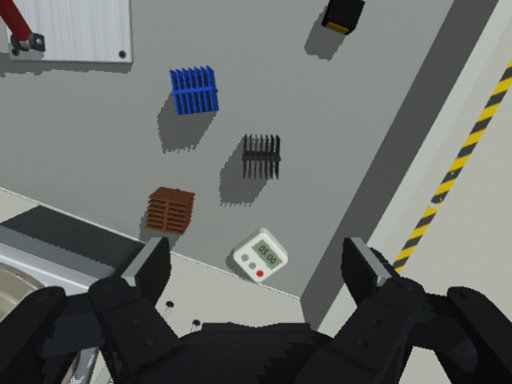

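The wrist picture shows the black sink centred at (262,157), with its fins running up the image and its web across at row 156. Blue is at (194,90), brown at (170,210). I'll fit the sink outline and move on to a view over the fixture.

Request:
{"method": "drive_tool", "body": {"hand": [1,0,0,0,0,0,0], "translation": [[0.035,-0.037,-0.005],[0.035,-0.037,-0.005],[0.035,-0.037,-0.005],[0.035,-0.037,-0.005],[0.035,-0.037,-0.005],[0.035,-0.037,-0.005],[0,0,0]], "angular": [[0,0,0],[0,0,0],[0,0,0],[0,0,0],[0,0,0],[0,0,0],[0,0,0]]}}

```text
t: 1.8
eef_pos: [0.5304, -0.0072, 0.2245]
tcp_rot: [-3.14, -0.002, 0.39]
wrist_force: [0.9, -0.7, 0.4]
gripper_width: -0.0001
finger_force: 0.0
```

```bash
cat > sink.py <<'E'
from h import *
from scipy.optimize import minimize
import itertools
im=cv2.imread("pics/w1.png");k,d,t=load("w1")
g=im.max(2);m=((g<62)).astype(np.uint8);m[:120]=0;m[195:]=0;m[:,:232]=0;m[:,295:]=0
ys,xs=np.nonzero(m);print(len(xs),xs.min(),xs.max(),ys.min(),ys.max())
S=8
def hull(P): return cv2.convexHull(np.round((P-[220,110])*S).astype(np.int32))
def fill(h):
    a=np.zeros((100*S,90*S),np.uint8);cv2.fillConvexPoly(a,h,1);return a
pts=np.concatenate([np.c_[xs+a,ys+b] for a in(-.5,.5) for b in(-.5,.5)]);M=fill(hull(pts))
B=np.array(list(itertools.product((-.024,.024),(-.022,.022),(0,.048))))
def cost(p):
    c,s=np.cos(p[2]),np.sin(p[2])
    P=np.c_[p[0]+c*B[:,0]-s*B[:,1],p[1]+s*B[:,0]+c*B[:,1],B[:,2]]
    return float((M^fill(hull(proj(k,d,t,P)))).sum())/M.sum()
best=min((minimize(cost,[.43,-.285,y],method="Nelder-Mead",options=dict(initial_simplex=[[.43,-.285,y],[.45,-.285,y],[.43,-.265,y],[.43,-.285,y+.15]])) for y in(.2,.35,.5)),key=lambda r:r.fun)
print(best.x.round(4),best.fun)
E
python3 sink.py; python3 - <<'E'
from h import *
print(get_obs()["eef_pos"]);snap("wrist","w2")
im=cv2.imread("pics/w2.png");cv2.imwrite("pics/w2b.png",cv2.resize(im,(800,600),interpolation=cv2.INTER_CUBIC))
E
```

```text
926 242 279 135 178
[ 0.4391 -0.285   0.342 ] 0.10594300221905675
[ 0.53038719 -0.00716801  0.22452127]
```

View pics/w2b.png

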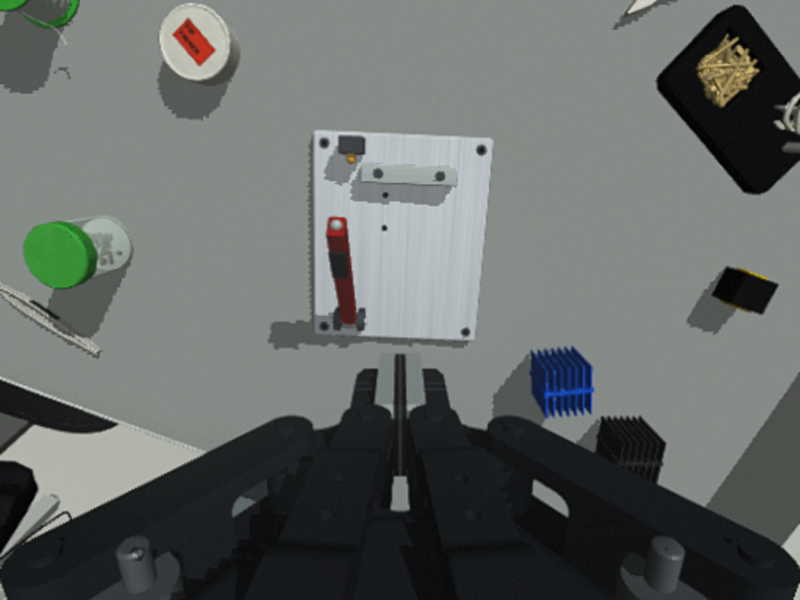

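The view over the fixture shows the plate corners at (314,131), (493,138), (474,341) and (315,333), with the pad at (340,263) and the nose at (336,224).

```bash
cat > fix.py <<'E'
from h import *
from scipy.optimize import minimize
import itertools
im=cv2.imread("pics/w2.png");k,d,t=load("w2")
s=512/800
m=(im.min(2)>150).astype(np.uint8); 
n,l,st,c=cv2.connectedComponentsWithStats(m); i=l[int(240*s),int(430*s)]; m=(l==i); print(st[i])
ys,xs=np.nonzero(m);S=6
def hull(P): return cv2.convexHull(np.round((P-[180,60])*S).astype(np.int32))
def fill(h):
    a=np.zeros((180*S,160*S),np.uint8);cv2.fillConvexPoly(a,h,1);return a
M=fill(hull(np.concatenate([np.c_[xs+a,ys+b] for a in(-.5,.5) for b in(-.5,.5)])))
B=np.array(list(itertools.product((-.09,.09),(-.075,.075),(.01,))))
def W(p,X):
    c,s=np.cos(p[2]),np.sin(p[2]);return np.c_[p[0]+c*X[:,0]-s*X[:,1],p[1]+s*X[:,0]+c*X[:,1],X[:,2]]
def cost(p): return float((M^fill(hull(proj(k,d,t,W(p,B))))).sum())/M.sum()
x0=np.array([.536,-.007,.34])
r=minimize(cost,x0,method="Nelder-Mead",options=dict(initial_simplex=[x0,x0+[.01,0,0],x0+[0,.01,0],x0+[0,0,.06]]))
p=r.x;print(p.round(4),r.fun)
pad=np.array([340,263])*s;nose=np.array([336,224])*s
def K(a,l,h): return np.array([[-.07+l*np.cos(a)-h*np.sin(a),.041,.0185+l*np.sin(a)+h*np.cos(a)]])
for a in np.arange(.5,1.25,.1):
    print(a.round(1),W(p,K(a,.1,.0107)).round(3),(proj(k,d,t,W(p,K(a,.1,.0107)))[0]-pad).round(1),(proj(k,d,t,W(p,K(a,.134,0)))[0]-nose).round(1))
print("fence ends",proj(k,d,t,W(p,np.array([[.05,.033,.026],[.05,-.045,.026]])))/s)
E
python3 fix.py
```

```text
[  201    83   115   135 11150]
[ 0.5396 -0.0029  0.343 ] 0.030694773449413484
0.5 [[0.538 0.04  0.076]] [  1.5 -18.2] [  3.7 -24.8]
0.6 [[0.532 0.038 0.084]] [  0.5 -11.7] [  2.3 -17.5]
0.7 [[0.525 0.036 0.091]] [-0.4 -4.3] [ 0.8 -8.8]
0.8 [[0.518 0.033 0.098]] [-1.3  3.8] [-0.6  1.4]
0.9 [[0.511 0.03  0.103]] [-2.1 12.5] [-2.  12.9]
1.0 [[0.502 0.027 0.108]] [-2.8 21.7] [-3.2 25.6]
1.1 [[0.494 0.024 0.112]] [-3.4 31.2] [-4.3 39.1]
1.2 [[0.485 0.021 0.116]] [-3.9 40.8] [-5.3 53.2]
fence ends [[360.40460739 180.20807138]
 [456.86391698 184.92657478]]
```

Request:
{"method": "drive_tool", "body": {"hand": [0,0,0,0,0,0], "translation": [[0,0,0],[-0.004,-0.021,0.01],[-0.003,-0.021,0.03],[0,0,0.04],[0,0,0.03],[0,0,0]], "angular": [[0,0,0.047],[0,0,0],[0,0,0],[0,0,0],[0,0,0],[0,0,0]]}}

```text
t: 2.45
eef_pos: [0.5054, 0.0223, 0.1106]
tcp_rot: [-3.14, 0.006, 0.335]
wrist_force: [-0.0, -1.2, 0.9]
gripper_width: 0.0003
finger_force: 0.0
```

```bash
cat >> h.py <<'E'
F=np.array([.5396,-.0029,.343])
def fx(o=None):
    o=o or get_obs(); c,s=np.cos(F[2]),np.sin(F[2]); R2=np.array([[c,s],[-s,c]])
    print("t",round(o["t"],2),"fix xyz mm",(np.r_[R2@(o["eef_pos"][:2]-F[:2]),o["eef_pos"][2]]*1e3).round(1),"yaw",o["tcp_rot"].round(3),"f",np.r_[R2@o["wrist_force"][:2],o["wrist_force"][2]].round(1),"w",round(o["gripper_width"],4),round(o["finger_force"],1))
E
python3 -c "
from h import *
fx()"
```

```text
t 2.45 fix xyz mm [-23.7  35.2 110.6] yaw [-3.14   0.006  0.335] f [-0.4 -1.1  0.9] w 0.0003 0.0
```

Request:
{"method": "drive_tool", "body": {"hand": [0,0,0,0,0,0], "translation": [[0.006,-0.006,0],[0,0,0.01],[0.005,0,0.008],[0.006,0,0.009],[0.006,0,0.009],[0,0,0]], "angular": [[0,0,0],[0,0,0],[0,0,0],[0,0,0],[0,0,0],[0,0,0]]}}

```text
t: 3.05
eef_pos: [0.5279, 0.0378, 0.0766]
tcp_rot: [-3.141, 0.001, 0.337]
wrist_force: [0.2, 0.3, 0.5]
gripper_width: 0.0006
finger_force: 0.0
```

```bash
python3 -c "
from h import *
fx()"
```

```text
t 3.05 fix xyz mm [ 2.7 42.2 76.6] yaw [-3.141e+00  1.000e-03  3.370e-01] f [0.3 0.2 0.5] w 0.0006 0.0
```

Request:
{"method": "drive_tool", "body": {"hand": [0,0,0,0,0,0], "translation": [[0.005,0.001,0.009],[0.004,0,0.009],[0.003,0,0.009],[0.002,0,0.008],[0.002,0,0.004],[0,0,0]], "angular": [[0,0,0],[0,0,0],[0,0,0],[0,0,0],[0,0,0],[0,0,0]]}}

```text
t: 3.65
eef_pos: [0.5429, 0.0419, 0.0382]
tcp_rot: [-3.141, 0.001, 0.337]
wrist_force: [0.2, -1.0, 0.0]
gripper_width: 0.0002
finger_force: 0.0
```

```bash
python3 -c "
from h import *
fx()
a=snap('wrist','w3');cv2.imwrite('pics/w3b.png',cv2.resize(cv2.imread('pics/w3.png')[60:384,130:400],None,fx=1.8,fy=1.8))"
```

```text
t 3.65 fix xyz mm [18.2 41.1 38.2] yaw [-3.141e+00  1.000e-03  3.370e-01] f [-0.2 -1.   0. ] w 0.0002 0.0
```

View pics/w3b.png

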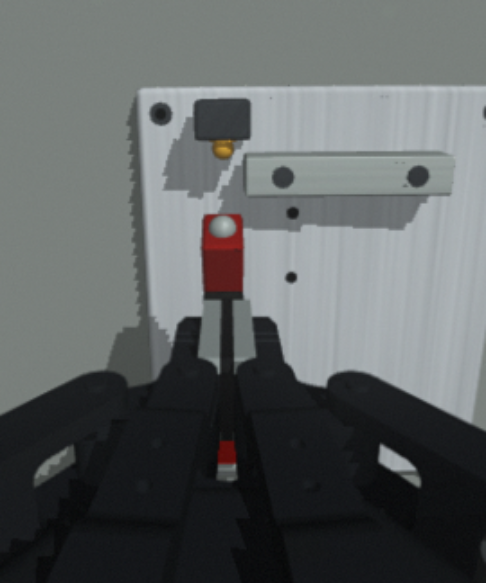

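The keeper is following the fingers down: nose at (222,225), still above the spring ball at (222,148). I'll keep pressing.

Request:
{"method": "drive_tool", "body": {"hand": [0,0,0,0,0,0], "translation": [[0.003,0,0.004],[0.003,0,0.003],[0,0,0.002],[0,0,0.002],[0,0,0.001],[0,0,0]], "angular": [[0,0,0],[0,0,0],[0,0,0],[0,0,0],[0,0,0],[0,0,0]]}}

```text
t: 4.3
eef_pos: [0.5487, 0.0437, 0.0268]
tcp_rot: [-3.142, 0.0, 0.337]
wrist_force: [0.2, 0.7, 0.0]
gripper_width: 0.0001
finger_force: 0.0
```

```bash
python3 -c "
from h import *
fx()"
```

```text
t 4.3 fix xyz mm [24.3 40.8 26.8] yaw [-3.142  0.     0.337] f [0.4 0.5 0. ] w 0.0001 0.0
```

Request:
{"method": "drive_tool", "body": {"hand": [0,0,0,0], "translation": [[0,0,0.001],[0,0,0.001],[0,0,0.001],[0,0,0]], "angular": [[0,0,0],[0,0,0],[0,0,0],[0,0,0]]}}

```text
t: 4.7
eef_pos: [0.5488, 0.0438, 0.0238]
tcp_rot: [-3.142, 0.0, 0.337]
wrist_force: [-0.2, 0.2, -0.1]
gripper_width: -0.0006
finger_force: 0.0
```

```bash
python3 -c "
from h import *
fx()
a=snap('wrist','w4');cv2.imwrite('pics/w4b.png',cv2.resize(cv2.imread('pics/w4.png')[60:384,130:400],None,fx=1.8,fy=1.8))"
```

```text
t 4.7 fix xyz mm [24.4 40.8 23.8] yaw [-3.142  0.     0.337] f [-0.1  0.3 -0.1] w -0.0006 0.0
```

View pics/w4b.png

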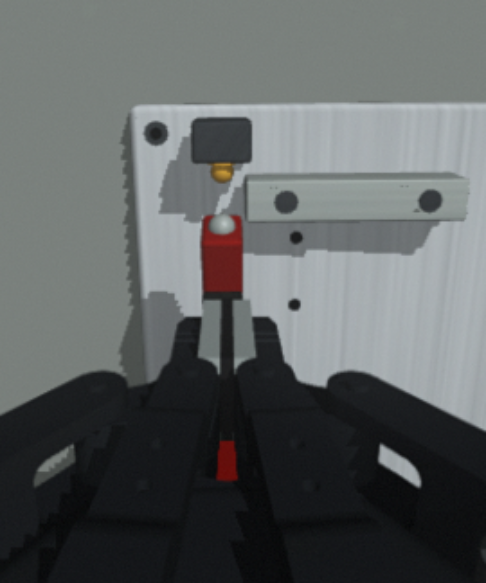

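```bash
python3 - <<'E'
from h import *
def W(X):
    c,s=np.cos(F[2]),np.sin(F[2]);return np.c_[F[0]+c*X[:,0]-s*X[:,1],F[1]+s*X[:,0]+c*X[:,1],X[:,2]]
for fn,ball,post in (("w3",(222,148),(222,139)),("w4",(222,172),(222,162))):
    k,d,t=load(fn); f=lambda X:((proj(k,d,t,W(np.array(X)))-[130,60])*1.8).round(0).tolist()
    print(fn,"post top -x edge",f([[.071,.041,.031]]),"fence",f([[.05,.033,.026],[.05,-.045,.026]]),"pl corner",f([[.09,.075,.01]]))
    for a in np.arange(0,.5,.06): print(a.round(2),"end top/bot",f([[-.07+.132*np.cos(a)-h*np.sin(a),.041,.0185+.132*np.sin(a)+h*np.cos(a)] for h in(.008,-.008)]))
E
```

```text
w3 post top -x edge [[224.0, 139.0]] fence [[246.0, 194.0], [455.0, 193.0]] pl corner [[134.0, 84.0]]
0.0 end top/bot [[224.0, 162.0], [224.0, 156.0]]
0.06 end top/bot [[224.0, 168.0], [224.0, 159.0]]
0.12 end top/bot [[224.0, 175.0], [224.0, 162.0]]
0.18 end top/bot [[224.0, 184.0], [224.0, 167.0]]
0.24 end top/bot [[224.0, 195.0], [224.0, 175.0]]
0.3 end top/bot [[224.0, 209.0], [224.0, 184.0]]
0.36 end top/bot [[224.0, 225.0], [224.0, 195.0]]
0.42 end top/bot [[224.0, 244.0], [224.0, 208.0]]
0.48 end top/bot [[224.0, 266.0], [224.0, 225.0]]
w4 post top -x edge [[223.0, 162.0]] fence [[247.0, 220.0], [469.0, 219.0]] pl corner [[128.0, 101.0]]
0.0 end top/bot [[223.0, 186.0], [224.0, 178.0]]
0.06 end top/bot [[223.0, 193.0], [224.0, 182.0]]
0.12 end top/bot [[223.0, 202.0], [223.0, 186.0]]
0.18 end top/bot [[223.0, 213.0], [223.0, 193.0]]
0.24 end top/bot [[223.0, 226.0], [223.0, 202.0]]
0.3 end top/bot [[223.0, 243.0], [223.0, 213.0]]
0.36 end top/bot [[223.0, 262.0], [223.0, 226.0]]
0.42 end top/bot [[223.0, 284.0], [223.0, 242.0]]
0.48 end top/bot [[223.0, 310.0], [223.0, 261.0]]
```

```bash
python3 - <<'E'
from h import *
k,d,t=load("w4")
c,s=np.cos(F[2]),np.sin(F[2])
def W(X): return np.c_[F[0]+c*X[:,0]-s*X[:,1],F[1]+s*X[:,0]+c*X[:,1],X[:,2]]
f=lambda X:((proj(k,d,t,W(np.array(X)))-[130,60])*1.8).round(0).tolist()
for a in(.2,.25,.3,.35):print(a,[f([[-.07+l*np.cos(a)-h*np.sin(a),.041,.0185+l*np.sin(a)+h*np.cos(a)]])[0][1] for l,h in((.085,.0107),(.115,.0107),(.132,.008),(.132,-.008))])
print(f([[.0244,.041,.0238],[.0354,.041,.0238]]))
snap("side","d2");im=cv2.imread("pics/d2.png")[150:260,160:300];cv2.imwrite("pics/d2b.png",cv2.resize(im,None,fx=5,fy=5,interpolation=cv2.INTER_CUBIC))
E
```

```text
0.2 [348.0, 271.0, 217.0, 196.0]
0.25 [358.0, 283.0, 229.0, 203.0]
0.3 [369.0, 297.0, 243.0, 213.0]
0.35 [381.0, 312.0, 258.0, 224.0]
[[224.0, 287.0], [224.0, 258.0]]
```

View pics/d2b.png

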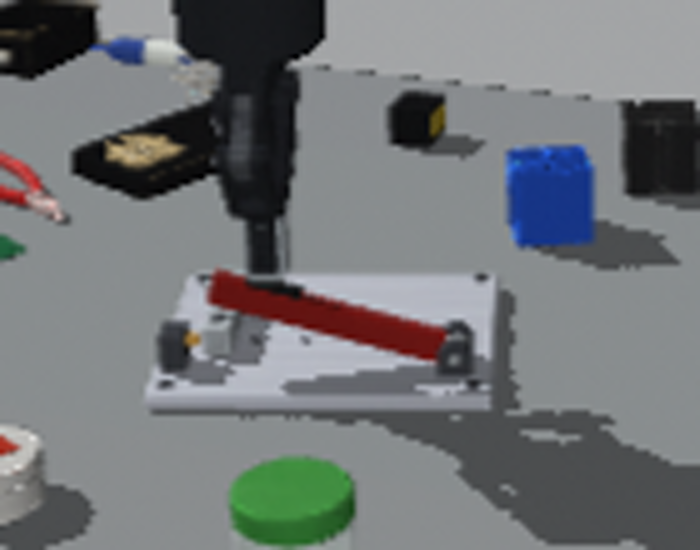

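```bash
python3 - <<'E'
from h import *
k,d,t=load("d2")
c,s=np.cos(F[2]),np.sin(F[2])
def W(X): return np.c_[F[0]+c*X[:,0]-s*X[:,1],F[1]+s*X[:,0]+c*X[:,1],X[:,2]]
f=lambda X:((proj(k,d,t,W(np.array(X)))-[160,150])*5).round(0).tolist()
print("tcp line",f([[.0244,.041,z] for z in(.0238,.04,.05,.06,.08,.1)]),"hinge",f([[-.07,.055,.0185]]),"post top -x",f([[.071,.051,.031]]),"fence top corner",f([[.05,.033,.026]]))
for y in (.03,0,-.02,-.05,-.08): print("y",y,f([[.0244,y,.0238]]))
a=.3;print("pad",f([[-.07+l*np.cos(a)-.0107*np.sin(a),.041,.0185+l*np.sin(a)+.0107*np.cos(a)] for l in(.085,.1,.115)]))
fx()
E
```

```text
tcp line [[273.0, 337.0], [271.0, 310.0], [270.0, 292.0], [269.0, 275.0], [266.0, 240.0], [264.0, 204.0]] hinge [[451.0, 359.0]] post top -x [[181.0, 333.0]] fence top corner [[227.0, 327.0]]
y 0.03 [[275.0, 328.0]]
y 0 [[283.0, 303.0]]
y -0.02 [[287.0, 288.0]]
y -0.05 [[294.0, 265.0]]
y -0.08 [[300.0, 243.0]]
pad [[301.0, 286.0], [273.0, 278.0], [245.0, 270.0]]
t 4.8 fix xyz mm [24.4 40.8 24. ] yaw [-3.142  0.     0.337] f [ 0.4  0.3 -0.9] w -0.0001 0.0
```

The side view shows the bar at about 0.3 rad with the fingertips resting on the pad at (270,277). So the real tips sit about 35 mm above the reported TCP, and there is still travel left. I'll continue down, watching the force.

Request:
{"method": "drive_tool", "body": {"hand": [0,0,0,0,0,0,0], "translation": [[0,0,0.004],[0,0,0.004],[0,0,0.004],[0,0,0.004],[0,0,0.003],[0,0,0.002],[0,0,0]], "angular": [[0,0,0],[0,0,0],[0,0,0],[0,0,0],[0,0,0],[0,0,0],[0,0,0]]}}

```text
t: 5.5
eef_pos: [0.5487, 0.0438, 0.0026]
tcp_rot: [-3.141, 0.001, 0.337]
wrist_force: [0.5, 0.5, 0.6]
gripper_width: -0.0002
finger_force: 0.0
```

```bash
python3 -c "
from h import *
fx()"
```

```text
t 5.5 fix xyz mm [24.2 40.9  2.6] yaw [-3.141e+00  1.000e-03  3.370e-01] f [0.6 0.3 0.6] w -0.0002 0.0
```

Confirmed: the TCP is below the pad's height with no contact load. Next, 1 mm steps into the catch.

Request:
{"method": "drive_tool", "body": {"hand": [0,0,0,0,0,0,0], "translation": [[0,0,0.0015],[0,0,0.0015],[0,0,0.0015],[0,0,0.0015],[0,0,0.0015],[0,0,0.0015],[0,0,0]], "angular": [[0,0,0],[0,0,0],[0,0,0],[0,0,0],[0,0,0],[0,0,0],[0,0,0]]}}

```text
t: 6.2
eef_pos: [0.5485, 0.0437, -0.0063]
tcp_rot: [-3.141, 0.001, 0.337]
wrist_force: [0.3, 0.0, 0.5]
gripper_width: -0.0
finger_force: 0.0
```

```bash
python3 -c "
from h import *
fx()"
```

```text
t 6.2 fix xyz mm [24.1 40.9 -6.3] yaw [-3.141e+00  1.000e-03  3.370e-01] f [ 0.3 -0.1  0.5] w -0.0 0.0
```

Request:
{"method": "drive_tool", "body": {"hand": [0,0,0,0,0], "translation": [[0,0,0.001],[0,0,0.001],[0,0,0.001],[0,0,0.001],[0,0,0]], "angular": [[0,0,0],[0,0,0],[0,0,0],[0,0,0],[0,0,0]]}}

```text
t: 6.7
eef_pos: [0.549, 0.0438, -0.0087]
tcp_rot: [3.141, -0.0, 0.337]
wrist_force: [-10.9, -1.8, 32.9]
gripper_width: 0.0003
finger_force: 16.9
```

```bash
python3 -c "
from h import *
fx();k=snap('wrist','w5')[0]
import sys
m=cv2.cvtColor(k,cv2.COLOR_RGB2HSV);r=((m[...,0]<8)|(m[...,0]>172))&(m[...,1]>120)&(m[...,2]>50)
ys,xs=np.nonzero(r[60:230,230:275]);print('red rows crop',(ys.min())*1.8,(ys.max())*1.8)
k,d,t=load('w5');c,s=np.cos(F[2]),np.sin(F[2])
W=lambda X:np.c_[F[0]+c*X[:,0]-s*X[:,1],F[1]+s*X[:,0]+c*X[:,1],X[:,2]]
f=lambda X:((proj(k,d,t,W(np.array(X)))-[130,60])*1.8).round(0).tolist()
for a in(0,.05,.1,.15,.2,.3):print(a,[f([[-.07+l*np.cos(a)-h*np.sin(a),.041,.0185+l*np.sin(a)+h*np.cos(a)]])[0][1] for l,h in((.115,.0107),(.132,.008),(.132,-.008))])
"
```

```text
t 6.7 fix xyz mm [24.6 40.8 -8.7] yaw [ 3.141 -0.     0.337] f [-10.9   1.9  32.9] w 0.0003 16.9
red rows crop 201.6 268.2
0 [269.0, 209.0, 197.0]
0.05 [278.0, 216.0, 201.0]
0.1 [289.0, 226.0, 206.0]
0.15 [302.0, 237.0, 213.0]
0.2 [317.0, 251.0, 222.0]
0.3 [353.0, 287.0, 245.0]
```

The force reached 33 N, and the pad edge now sits at the shut position (row 268 against 269 predicted for angle 0). The bar is home. Lift off, open and go over the sink.

Request:
{"method": "drive_tool", "body": {"hand": [0,0,0,0.9,0.9,0.9,0.9,0.9,0.9,0.9], "translation": [[0,0,-0.02],[0,0,-0.04],[0,0,-0.04],[-0.03,0.039,0],[-0.03,0.039,0],[-0.03,0.039,0],[-0.03,0.039,0],[-0.03,0.039,0],[-0.03,0.039,0],[-0.033,0.04,0]], "angular": [[0,0,0],[0,0,0],[0,0,0],[0,0,0],[0,0,0],[0,0,0],[0,0,0],[0,0,0],[0,0,0],[0,0,-0.005]]}}

```text
t: 7.75
eef_pos: [0.4382, -0.2852, 0.0901]
tcp_rot: [3.141, -0.0, 0.342]
wrist_force: [1.2, 0.0, 0.7]
gripper_width: 0.0768
finger_force: 0.0
```

```bash
cat >> h.py <<'E'
def sk(o=None,s=(.4391,-.285,.342)):
    o=o or get_obs(); c,n=np.cos(o["tcp_rot"][2]),np.sin(o["tcp_rot"][2]); dx,dy=np.array(s[:2])-o["eef_pos"][:2]
    print("sink in tool xy mm",(np.array([c*dx+n*dy,n*dx-c*dy])*1e3).round(1),"z",o["eef_pos"][2].round(4),"yaw err",round(s[2]-o["tcp_rot"][2],4),o["wrist_force"].round(1),o["gripper_width"])
E
python3 - <<'E'
from h import *
sk()
k=snap('wrist','w6')[0]
k,d,t=load('w6');o=get_obs()
c,s=np.cos(.342),np.sin(.342)
print([proj(k,d,t,[.4391+c*x-s*y,-.285+s*x+c*y,.048])[0].round(0).tolist() for x,y in((.024,.022),(.024,-.022),(-.024,-.022),(-.024,.022))])
E
```

```text
sink in tool xy mm [0.9 0.1] z 0.0901 yaw err 0.0001 [1.2 0.  0.7] 0.07680810331117326
[[227.0, 169.0], [283.0, 169.0], [282.0, 227.0], [228.0, 227.0]]
```

View pics/w6.png

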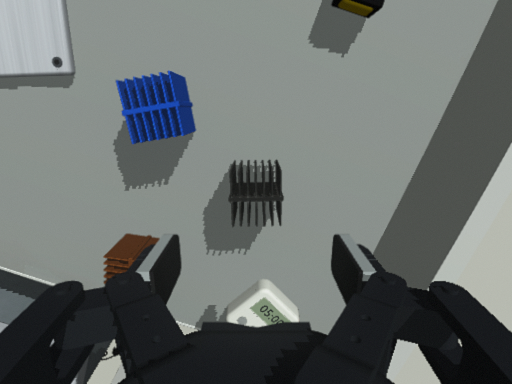

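The black sink sits square between the open fingers, columns 229–283 and rear top edge at row 226, matching the prediction. Descend.

Request:
{"method": "drive_tool", "body": {"hand": [0.9,0.9,0.9,0.9,0.9,0.9,0.9,0.9,0.9,0.9], "translation": [[0.001,0,0.02],[0,0,0.02],[0,0,0.02],[0,0,0.01],[0,0,0.008],[0,0,0.008],[0,0,0.008],[0,0,0.007],[0,0,0.007],[0,0,0]], "angular": [[0,0,0],[0,0,0],[0,0,0],[0,0,0],[0,0,0],[0,0,0],[0,0,0],[0,0,0],[0,0,0],[0,0,0]]}}

```text
t: 8.8
eef_pos: [0.4396, -0.2828, -0.0189]
tcp_rot: [-3.141, 0.001, 0.342]
wrist_force: [0.1, 0.1, 0.1]
gripper_width: 0.0763
finger_force: 0.0
```

```bash
python3 -c "
from h import *
sk()"
```

```text
sink in tool xy mm [-1.2  1.9] z -0.0189 yaw err 0.0002 [0.1 0.1 0.1] 0.07626548236736334
```

Request:
{"method": "drive_tool", "body": {"hand": [0.9,0.45,0.45,0.45,0.45,0.45,0.45,0.45], "translation": [[-0.001,0.002,0],[0,0,0],[0,0,0],[0,0,0],[0,0,0],[0,0,0],[0,0,0],[0,0,0]], "angular": [[0,0,0],[0,0,0],[0,0,0],[0,0,0],[0,0,0],[0,0,0],[0,0,0],[0,0,0]]}}

```text
t: 9.6
eef_pos: [0.4399, -0.2856, -0.0175]
tcp_rot: [3.141, -0.0, 0.342]
wrist_force: [-1.0, 0.4, 6.7]
gripper_width: 0.0431
finger_force: 61.3
```

```bash
python3 -c "
from h import *
sk()"
```

```text
sink in tool xy mm [-0.6 -0.8] z -0.0175 yaw err 0.0003 [-1.   0.4  6.7] 0.04313150289281973
```

Gripped at 43 mm with 61 N. Lift and carry to a hover short of the corner.

Request:
{"method": "drive_tool", "body": {"hand": [0.4,0.4,0.4,0.4,0.4,0.4,0.4,0.4,0.4,0.4], "translation": [[0,0,-0.02],[0,0,-0.035],[0,0,-0.035],[0.025,-0.029,-0.005],[0.035,-0.04,0],[0.035,-0.041,0],[0.035,-0.041,0],[0.035,-0.04,0],[0.025,-0.03,0],[0.011,-0.01,0]], "angular": [[0,0,0],[0,0,0],[0,0,0],[0,0,0],[0,0,0],[0,0,0],[0,0,0],[0,0,0],[0,0,0],[0,0,0]]}}

```text
t: 10.6
eef_pos: [0.5474, -0.0088, 0.0772]
tcp_rot: [-3.14, -0.001, 0.347]
wrist_force: [1.0, -0.5, -1.8]
gripper_width: 0.043
finger_force: 61.4
```

Request:
{"method": "drive_tool", "body": {"hand": [0.4,0.4], "translation": [[0,0,0],[0,0,0]], "angular": [[0,0,0],[0,0,0]]}}

```text
t: 10.8
eef_pos: [0.5461, -0.0144, 0.0768]
tcp_rot: [3.141, 0.001, 0.341]
wrist_force: [0.1, 0.1, -1.5]
gripper_width: 0.0432
finger_force: 61.4
```

```bash
python3 -c "
from h import *
fx();f=snap('wrist','w7')[0];cv2.imwrite('pics/w7b.png',cv2.resize(cv2.imread('pics/w7.png')[:,90:430],None,fx=1.5,fy=1.5))"
```

```text
t 10.8 fix xyz mm [  2.3 -13.   76.8] yaw [3.141e+00 1.000e-03 3.410e-01] f [ 0.2 -0.  -1.5] w 0.0432 61.4
```

View pics/w7b.png

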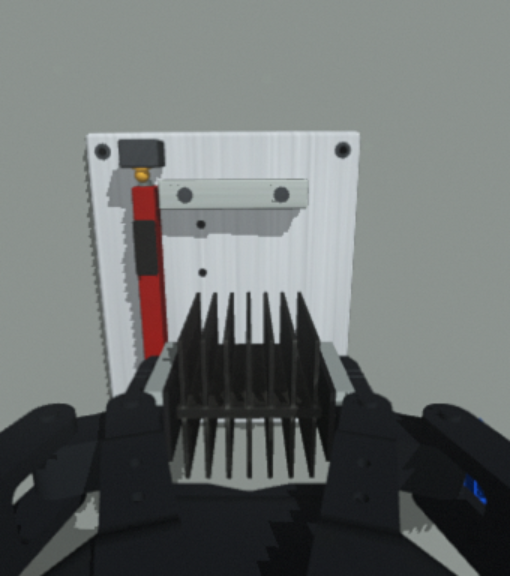

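The keeper is shut, with its nose under the ball at (142,180), and the sink is held upright and square. Lower it onto the plate.

Request:
{"method": "drive_tool", "body": {"hand": [0.4,0.4,0.4,0.4,0.4,0.4,0.4], "translation": [[0.01,-0.012,0.01],[0,0,0.025],[0,0,0.025],[0,0,0.012],[0,0,0.005],[0,0,0.003],[0,0,0]], "angular": [[0,0,-0.002],[0,0,0],[0,0,0],[0,0,0],[0,0,0],[0,0,0],[0,0,0]]}}

```text
t: 11.55
eef_pos: [0.5522, 0.0008, -0.0026]
tcp_rot: [3.141, -0.001, 0.343]
wrist_force: [-0.5, 0.6, -2.0]
gripper_width: 0.043
finger_force: 61.3
```

```bash
python3 -c "
from h import *
fx()"
```

```text
t 11.55 fix xyz mm [13.2 -0.7 -2.6] yaw [ 3.141e+00 -1.000e-03  3.430e-01] f [-0.3  0.8 -2. ] w 0.043 61.3
```

Request:
{"method": "drive_tool", "body": {"hand": [0.4,0.4,0.4,0.4,0.4,0.4], "translation": [[0,0,0.001],[0,0,0.001],[0,0,0.001],[0,0,0.001],[0,0,0.001],[0,0,0]], "angular": [[0,0,0],[0,0,0],[0,0,0],[0,0,0],[0,0,0],[0,0,0]]}}

```text
t: 12.15
eef_pos: [0.5521, 0.0012, -0.0075]
tcp_rot: [3.141, -0.0, 0.344]
wrist_force: [-4.6, -0.2, 11.1]
gripper_width: 0.0432
finger_force: 62.6
```

```bash
python3 -c "
from h import *
fx()"
```

```text
t 12.15 fix xyz mm [13.1 -0.3 -7.5] yaw [ 3.141 -0.     0.344] f [-4.4  1.4 11.1] w 0.0432 62.6
```

Seated on the plate at 11 N. Slide towards the corner.

Request:
{"method": "drive_tool", "body": {"hand": [0.4,0.4,0.4,0.4,0.4,0.4], "translation": [[0.003,-0.003,-0.0003],[0.003,-0.003,0],[0.002,-0.002,0],[0.001,-0.001,0],[0.001,-0.001,0],[0,0,0]], "angular": [[0,0,0],[0,0,0],[0,0,0],[0,0,0],[0,0,0],[0,0,0]]}}

```text
t: 12.75
eef_pos: [0.5583, 0.0139, -0.0075]
tcp_rot: [3.141, -0.0, 0.344]
wrist_force: [-1.4, -1.9, 6.5]
gripper_width: 0.0428
finger_force: 62.2
```

```bash
python3 -c "
from h import *
fx()"
```

```text
t 12.75 fix xyz mm [23.3  9.5 -7.5] yaw [ 3.141 -0.     0.344] f [-2.  -1.4  6.5] w 0.0428 62.2
```

Push in x first, 1 mm steps.

Request:
{"method": "drive_tool", "body": {"hand": [0.4,0.4,0.4,0.4], "translation": [[0.001,0,0],[0.001,0,0],[0.001,0,0],[0,0,0]], "angular": [[0,0,0],[0,0,0],[0,0,0],[0,0,0]]}}

```text
t: 13.15
eef_pos: [0.5605, 0.0149, -0.0075]
tcp_rot: [3.141, 0.001, 0.344]
wrist_force: [-5.3, -3.2, 11.6]
gripper_width: 0.0433
finger_force: 62.8
```

```bash
python3 -c "
from h import *
fx()"
```

```text
t 13.15 fix xyz mm [25.7  9.7 -7.5] yaw [3.141e+00 1.000e-03 3.440e-01] f [-6.  -1.2 11.6] w 0.0433 62.8
```

Request:
{"method": "drive_tool", "body": {"hand": [0.4,0.4,0.4,0.4,0.4], "translation": [[0,-0.001,0],[0,-0.001,0],[0,-0.001,0],[0,-0.001,0],[0,0,0]], "angular": [[0,0,0],[0,0,0],[0,0,0],[0,0,0],[0,0,0]]}}

```text
t: 13.65
eef_pos: [0.56, 0.0189, -0.0075]
tcp_rot: [3.141, -0.001, 0.344]
wrist_force: [1.6, -2.7, 4.9]
gripper_width: 0.0429
finger_force: 62.1
```

```bash
python3 -c "
from h import *
fx()"
```

```text
t 13.65 fix xyz mm [26.5 13.7 -7.5] yaw [ 3.141e+00 -1.000e-03  3.440e-01] f [ 0.6 -3.1  4.9] w 0.0429 62.1
```

Request:
{"method": "drive_tool", "body": {"hand": [0.4,0.4,0.4,0.4], "translation": [[0.001,0,0],[0,-0.001,0],[0.001,0,0],[0,0,0]], "angular": [[0,0,0],[0,0,0],[0,0,0],[0,0,0]]}}

```text
t: 14.05
eef_pos: [0.56, 0.0193, -0.0075]
tcp_rot: [3.141, 0.002, 0.343]
wrist_force: [-10.7, -7.1, 18.3]
gripper_width: 0.043
finger_force: 63.8
```

```bash
python3 -c "
from h import *
fx()"
```

```text
t 14.05 fix xyz mm [26.7 14.1 -7.5] yaw [3.141e+00 2.000e-03 3.430e-01] f [-12.5  -3.1  18.3] w 0.043 63.8
```

Request:
{"method": "drive_tool", "body": {"hand": [0.4,0.4,0.4], "translation": [[0,-0.001,0],[0,-0.001,0],[0,0,0]], "angular": [[0,0,0],[0,0,0],[0,0,0]]}}

```text
t: 14.35
eef_pos: [0.5599, 0.0195, -0.0075]
tcp_rot: [3.139, 0.002, 0.342]
wrist_force: [-4.8, -16.5, 14.9]
gripper_width: 0.0431
finger_force: 63.1
```

```bash
python3 -c "
from h import *
fx();print(get_obs()['wrist_torque'].round(2))"
```

```text
t 14.35 fix xyz mm [26.7 14.3 -7.5] yaw [3.139e+00 2.000e-03 3.420e-01] f [-10.  -13.9  14.9] w 0.0431 63.1
[-3.38  0.97 -0.11]
```

Request:
{"method": "drive_tool", "body": {"hand": [0.4,0.4,0.4,0.4,0.4], "translation": [[0.0005,0,0],[0.0003,-0.0003,0],[0,0,0],[0,0,0],[0,0,0]], "angular": [[0,0,0],[0,0,0],[0,0,0],[0,0,0],[0,0,0]]}}

```text
t: 14.85
eef_pos: [0.5599, 0.0195, -0.0075]
tcp_rot: [3.139, 0.003, 0.341]
wrist_force: [-8.9, -17.7, 19.5]
gripper_width: 0.0434
finger_force: 64.0
```

```bash
python3 - <<'E'
from h import *
fx()
k=snap('wrist','w8')[0]
fx()
# keeper shut check: lowest red edge / pad transitions along the bar's mid line vs prediction
k_,d,t=load('w8');c,s=np.cos(F[2]),np.sin(F[2])
W=lambda X:np.c_[F[0]+c*X[:,0]-s*X[:,1],F[1]+s*X[:,0]+c*X[:,1],X[:,2]]
for x in range(36,76,3):
    u=proj(k_,d,t,W(np.array([[x/1e3,.041,.0265]])))[0].round().astype(int); print(x,u,k[u[1],u[0]])
E
```

```text
t 14.85 fix xyz mm [26.6 14.2 -7.5] yaw [3.139e+00 3.000e-03 3.410e-01] f [-14.4 -13.7  19.5] w 0.0434 64.0
t 14.9 fix xyz mm [26.7 14.2 -7.5] yaw [3.139e+00 3.000e-03 3.410e-01] f [-13.9 -14.   19.9] w 0.0431 64.0
36 [205 227] [42 43 43]
39 [205 222] [35 36 35]
42 [204 216] [38 39 38]
45 [204 211] [137  31  29]
48 [204 206] [135  30  27]
51 [204 200] [137  33  29]
54 [203 195] [136  32  29]
57 [203 189] [136  31  28]
60 [203 184] [141  34  31]
63 [202 178] [102 110 109]
66 [202 172] [196 153  61]
69 [202 166] [150 114  50]
72 [201 160] [63 67 69]
75 [201 155] [65 69 71]
```

The sink is held against both fences at about 14 N each with 20 N down, and the bar still lies exactly in its shut position. Handing in.

```bash
python3 -c "
from cell import *
print(sign_off())"
```

```text
the job is handed in; nothing more can be done
None
```

The job is handed in: the keeper bar snapped shut, and the black heat sink is still gripped upright and pressed against the back fence and keeper bar at about 14 N each (from force readings and images; no verdict was returned).

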